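Shade the light port, then click the lamp selector to its middle position

TASK

Get the transmitted light ready: set the flared shade, wide end down, over the tapered light port so that it nests loosely and upright - do not push or drop it on, or the tapers jam. Once it sits there released, turn the bar-shaped selector knob on the console's sloping panel clockwise past its first click, but not its second, and leave it resting in the middle of its three positions. Leave the round dimmer knob and the other things on the bench as they are.

Things in the scene. Friction and masses are not known exactly. Their poses are not given: they have to be found in the camera images.
- shade_grip (a point): The shade: open plain aluminium sleeve, 80 mm tall, wide end down. Lower 40 mm: skirt tapering from 62 mm outside diameter at the foot to 44 mm; upper 40 mm: straight collar 44 mm across, to grip by. Wall 3 mm, 60 to 130 g. This point: on its axis at mid-collar, 60 mm above its foot, 20 mm below its top rim; z is its axis, up.
- port (a point): The light port: upright aluminium truncated cone, 38 mm tall, 60 mm across at the bottom, 42 mm at the tip, on the middle of light_base. This point: centre of its tip, 83 mm above the bench; z up. The shade comes to rest on the taper by its own weight, its foot 9 mm above the box, shade_grip 31 mm above this point; pressing it down with over 12 N, or dropping it 1 cm, counts as wedging it.
- selector (a joint): Angle of the selector knob, rad. A detent gives it three rest positions: 0 (where it starts, within a little), 0.9 (middle) and 1.8 (last, stop at 1.85). It grows as the knob turns clockwise seen from in front of the panel. Humps lie at 0.45 and 1.35: let go anywhere between them, it snaps to 0.9. Turning it over a hump takes up to 0.17 N m.
- selector_grip (a point): The selector knob: black upright bar 44 mm long, 14 wide, 36 tall on a round skirt (46 mm across, 8 thick); white line on the bar's pointing end. The left or right one of console's two knobs. This point: on the turning axis in the bar, 13 mm below its top, 23 mm above the skirt; z is the turning axis, out of the panel, 30 degrees from vertical; x runs along the bar to its pointing end.
- console: Fixed white lamp console, 220 mm deep, 240 wide, 95 tall at the back, 30 at the front edge. Its front half is a panel sloping 30 degrees from level, facing sideways to the bench's middle (its -x), with two knobs side by side 110 mm apart, each on a 68 mm aluminium disc. Origin under its centre.
- light_base: Fixed low white box 160 x 180 x 45 mm that carries the light port. Origin under its centre, z up.
- dimmer_mark (a point): Mark near the rim of the round dimmer knob (34 mm diameter, 22 mm tall), the other knob on the console: not to be turned. The mark lies 16 mm from its turning axis.
- spacer: Bystander: straight aluminium tube, 44 mm diameter, 70 mm tall, standing. Origin at its foot.
- eyepiece: Bystander: black eyepiece, 42 mm diameter, 66 mm tall, standing. Origin at its foot.
- mouse: Bystander: black computer mouse 105 x 60 x 32 mm. Origin under its centre.
- pen: Bystander: grey pen lying, 140 mm long, 9 mm thick.
- tray: Bystander: grey tray 130 x 100 x 25 mm. Origin under its centre.
- jar: Bystander: small jar, 60 mm diameter, 75 mm tall. Origin at its foot.
- driver: Bystander: screwdriver lying, 140 mm long.
Not all that is in view belongs to the job. Leave any orange or red look-alike of the part that bears shade_grip alone.

How it is judged (in metres and radians):
On the way, in this order (a step that is already met when the one before it is completed fails the run):
1. the shade sits on the port, upright and released (horizontal distance between shade_grip and port below 0.005 m and z of shade_grip in the frame of port between 0.022 and 0.036 m and angle between shade_grip's own z axis and vertical below 0.08 rad and contact force between the fingers and shade below 0.1 N and linear speed of shade below 0.02 m/s), for 0.3 s.
2. the selector has clicked past its first detent into the middle position (value of joint selector between 0.75 and 1.05 rad and velocity of joint selector between -0.1 and 0.1 rad/s), for 0.3 s.
At the end, for the whole second after the job is handed in: The shade stands wide end down on the port, within 5 mm of its axis, upright within 0.08 rad, its middle-of-collar point 22 to 36 mm above the port's tip, released and still; the selector rests at 0.75 to 1.05 rad (middle position) (all of step 1 and all of step 2); the robot touches nothing.
It fails at once if the shade is pushed or dropped on the port so hard that it wedges (taper contact over 45 N) (contact force between shade and light_base above 45 N).
It fails at once if the shade is dropped onto the port (falls free over it at over 0.4 m/s) (horizontal distance between shade_grip and port below 0.03 m and contact force between the fingers and shade below 0.05 N and linear speed of shade above 0.4 m/s).
It fails at once if the selector is turned over its second click (value of joint selector above 1.35 rad).
It fails at once if the dimmer knob is turned (its mark moves 6 mm) (distance of dimmer_mark from where it was at the start of the episode above 0.006 m).
It fails at once if a bystander is shifted 25 mm or more (distance of any of spacer, eyepiece, mouse, pen, tray, jar, driver from where it was at the start of the episode above 0.025 m).
It also fails if it takes over 54 s, if anything falls off the work surface, if the arm or the gripper's body presses on something with over 40 N, if the wrist force passes 120 N, or if a joint passes its speed limit or range.

ROBOT

A 7-joint arm with a two-finger parallel gripper is mounted at the origin on the work surface. World frame = base frame: x ahead of the robot, y to its left, z up, the work surface at z = 0. Lengths are in m, angles in degrees, forces in N, time in s.
With the tool pointing down it reaches from about 0.425 to 0.875 m from the base axis. Payload 4.7 kg.
Tool frame: the origin (TCP) lies at the centre of the arm's flange, where the gripper is bolted on; the fingertips stand 182 mm ahead of it and the grasp point (between the pads) lies 164 mm ahead of it; z points along the fingers, y is the line along which they close (so a half turn about z gives the same grasp; the last joint's range is limited). The gripper opens to 87 mm and grips with 3 to 60 N. Pads are 19 mm wide; open, the fingers measure 117 mm over their backs; the gripper's body (75 mm by 190 mm) begins 51 mm behind the grasp point.
Start: joints at [77.642, 18.392, -4.016, 83.108, 1.295, 78.541, -3.26], TCP at [0.148, -0.633, 0.405] pointing down, gripper open.
Joint ranges: [-163.93, 163.93], [-17.29, 119.83], [-79.2, 71.16], [3.27, 140.29], [-89.18, 269.18], [5.43, 117.66], [-154.24, 154.24]. Speed limits (degrees/s): [147.25, 147.25, 180, 180, 180, 180, 180].

INTERFACE

Orientations are given as [roll, pitch, yaw] about the fixed x, y, z axes, in that order (R = Rz(yaw) Ry(pitch) Rx(roll)).
In Python, from cell import env gives the robot as it stands. The module is installed in compiled form; this text tells all that it offers.
- The arm moves only by the tool step_arm, never from a script. Its argument "steps" is one flat list of numbers, 5 for each row, row after row: the opening, from 0 (shut) to 1 (fully open), then the shift along the tool's x, y, z in mm, then the turn about the tool's z in degrees. In form: [grip, dx, dy, dz, roll, grip, dx, dy, dz, roll, ...]. A call has 1 to 12 rows; each row shifts and turns the commanded pose from where the row before left it, along the tool's axes as they then stand; what a row does not reach is not made up. A row lasts 1/8 s, in which the tool goes at most 62.5 mm and 10.7 degrees, less where a joint would pass 70% of its speed; a pose out of reach is approached as far as the arm can. A call with a gripper value outside its range is refused whole. The fingers move at their own pace and stop on an object; "grip_force" is the grip in N (left out, the last holds). Time passes only in rows, so rows that do not move let the fingers close. It gives the time, the measured TCP pose, the force, the opening and the grip force at its end, in the units of the state.
- env.get_obs(): the state, without advancing time (a new reading comes with each control period).
- env.read_camera(name): name is "scene" or "top"; returns a dict with "image" (384x512x3 uint8, red, green, blue), "camera_matrix" (3x3 intrinsics, pixels), "distortion" ([k1, k2, p1, p2, k3] as OpenCV has them; the pictures are not rectified), "R" (3x3) and "t" (3): a world point X has camera coordinates R X + t. Camera axes: x right, y down, z forward; pixel columns grow to the right and rows downward; lengths in m; the calibration is good to about 2 mm. A picture is of the moment at which its call begins. There is no depth.
- env.sign_off(): hands the job in; it is judged then, once.
The state is a dict: "time_s": time; "qpos": joint angles; "joint_velocities": joint speeds; "effort": joint torques, N m; "tool_pos": TCP position; "tool_rot": TCP orientation; "force": force on the tool from outside, world axes, zero at the start; "wrist_torque": the same for the moment, N m; "grip_width": finger opening in m; "grasp_force": force on a finger pad.
Only numpy, scipy, OpenCV 4.12 (cv2) and the standard library are available. Lean on these libraries where they do the work, as an engineer would, in place of code of your own. Each camera call takes 0.05 s, during which the arm holds its last target. There are 200 camera calls.

## Working session

There is one attempt and no reset: what is moved stays moved. The work goes in short steps, Python scripts to look and compute and a tool call to move; the robot and the scene stay as the last step left them, time stands still between calls to the robot, and variables do not carry over. Pictures are saved under pics/ and viewed, at most 10 in all, crops included, and the job is handed in when it is done.

Besides the shell and the picture viewer there is one more tool, called as name(argument=value, ...), one argument or row to a line, values as JSON. step_arm: Moves the arm, as the interface text tells. Its arguments: {"type":"object","properties":{"steps":{"type":"array","items":{"type":"number"}},"grip_force":{"type":"number"}},"required":["steps"]}

```bash
mkdir -p pics
cat > h.py <<'E'
import numpy as np,cv2,pickle
from cell import env
def cap(n,tag):
    c=env.read_camera(n); cv2.imwrite(f'pics/{n}_{tag}.png',c['image'][:,:,::-1]); pickle.dump(c,open(f'{n}_{tag}.pkl','wb')); return c
def load(n,tag): return pickle.load(open(f'{n}_{tag}.pkl','rb'))
def plane(c,uv,z):
    p=cv2.undistortPoints(np.array(uv,float).reshape(-1,1,2),np.array(c['camera_matrix']),np.array(c['distortion'])).reshape(-1,2)
    R=np.array(c['R']);t=np.array(c['t']);C=-R.T@t
    d=np.c_[p,np.ones(len(p))]@R
    return C+d*((z-C[2])/d[:,2])[:,None]
def proj(c,X):
    R=np.array(c['R'])
    return cv2.projectPoints(np.array(X,float).reshape(-1,1,3),cv2.Rodrigues(R)[0],np.array(c['t'],float),np.array(c['camera_matrix']),np.array(c['distortion']))[0].reshape(-1,2)
E
python3 - <<'E'
from h import *
for n in('scene','top'):
    c=cap(n,'0'); R=np.array(c['R']);print(n,-R.T@np.array(c['t']),R[2],c['camera_matrix'][0])
    cv2.imwrite(f'pics/{n}_0b.png',cv2.resize(c['image'][:,:,::-1],(800,600),interpolation=cv2.INTER_CUBIC))
print(env.get_obs())
E
```

```text
scene [ 1.00493926 -0.61878685  0.95322974] [-0.3628353   0.53501147 -0.76296348] [391.98451422   0.         258.75176348]
top [0.31137465 0.0161195  1.89851207] [ 0.14102777 -0.00330399 -0.99000013] [465.60173351   0.         256.26385415]
{'time_s': 0.1, 'qpos': array([77.64065881, 18.43376886, -4.0158091 , 83.17019437,  1.29567369,
       78.5402428 , -3.26086167]), 'joint_velocities': array([ 0.0151139 , -0.02783883, -0.03261575, -0.1415881 ,  0.02605698,
        0.04983587, -0.01645841]), 'effort': array([-2.74313470e-04, -4.92571020e+01, -4.05660588e-01, -3.13395703e+01,
       -6.39420468e-02,  3.94858432e-02,  8.54510813e-05]), 'tool_pos': array([ 0.14799073, -0.63272843,  0.40376248]), 'tool_rot': array([-1.79901067e+02,  6.13342559e-03,  1.31685277e+01]), 'force': array([ 0.43606989, -0.82607438, -0.70692083]), 'wrist_torque': array([-0.00255426,  0.0174537 ,  0.01163265]), 'grasp_force': 0.0, 'grip_width': 0.0868982831762053}
```

View pics/scene_0b.png

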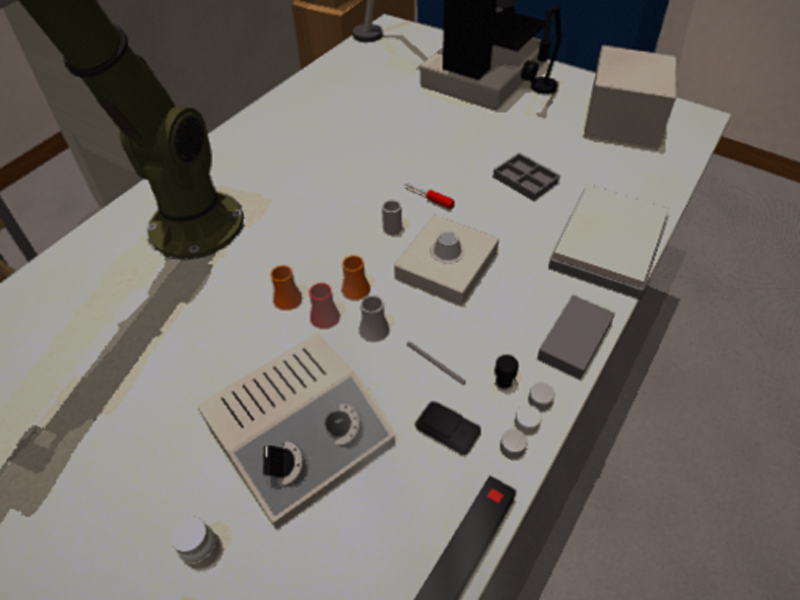

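View pics/top_0b.png

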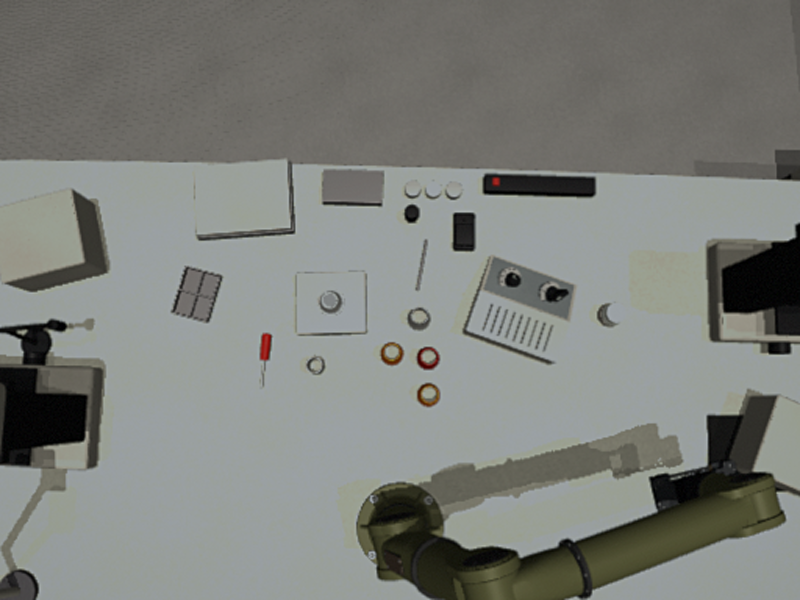

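The scene view shows the grey shade at (373,318), port (447,245), selector bar on the left knob (278,460) and dimmer (340,422). In the top view the shade is at (419,318), the port at (330,300) and the selector at (553,293). Next I'll zoom in and measure.

Run:
```python
from h import *
s=load('scene','0');t=load('top','0')
k=.64
def crop(c,u,v,r=24):
    u=int(u*k);v=int(v*k);return cv2.resize(c['image'][v-r:v+r,u-r:u+r,::-1],(266,266),interpolation=cv2.INTER_CUBIC),(u-r,v-r)
A=[(t,419,318),(t,330,300),(t,553,293),(s,373,318),(s,447,245),(s,278,460)]
r=[crop(*a) for a in A];print([x[1] for x in r],'scale',266/48)
cv2.imwrite('pics/z1.png',np.vstack([np.hstack([x[0] for x in r[:3]]),np.hstack([x[0] for x in r[3:]])]))
# rough
for n,c,uv,z in[('shade rim top',t,(419,318),.08),('shade s',s,(373,302),.08),('port t',t,(330,300),.083),('port s',s,(447,239),.083),('sel t',t,(553,293),.09),('dim t',t,(511,279),.08),('spacer',t,(316,366),.07),('red',t,(428,357),.08),('mouse',t,(464,231),.03),('eyep',t,(411,213),.066)]:
    print(n,plane(c,np.array(uv)*k,z)[0].round(4))
```

```text
[(244, 179), (187, 168), (329, 163), (214, 179), (262, 132), (153, 270)] scale 5.541666666666667
shade rim top [ 0.5235 -0.0379  0.08  ]
shade s [ 0.5358 -0.0314  0.08  ]
port t [0.5628 0.1874 0.083 ]
port s [0.5687 0.1868 0.083 ]
sel t [ 0.5947 -0.3751  0.09  ]
dim t [ 0.6294 -0.2697  0.08  ]
spacer [0.3966 0.2174 0.07  ]
red [ 0.426  -0.0626  0.08  ]
mouse [ 0.7631 -0.1529  0.03  ]
eyep [ 0.7983 -0.0116  0.066 ]
```

View pics/z1.png

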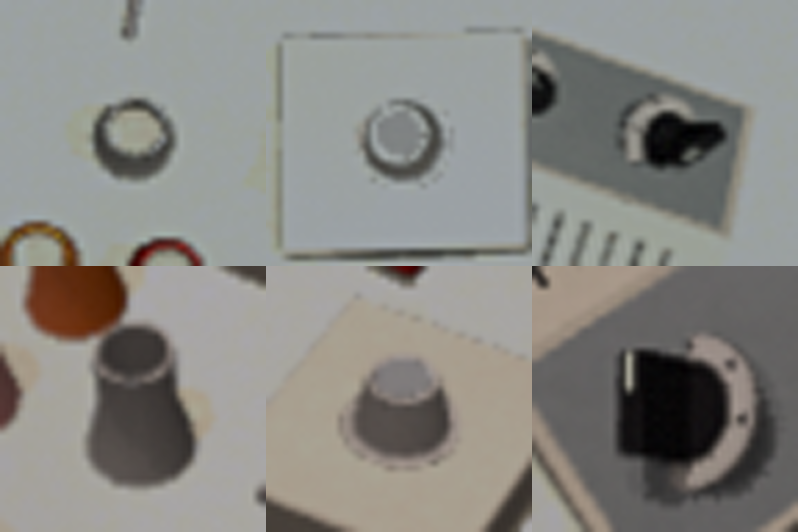

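The crops show the shade rim centred at top (268,202) and scene (238,195), and the port tip at top (211,192) and scene (286,152). The selector bar points towards the panel's left (-y), and clockwise swings that end towards -x. I'll triangulate these.

```bash
cat >> h.py <<'E'
def tri(s,us,t,ut):
    P=lambda c:np.c_[np.array(c['R']),np.array(c['t'])]
    u=lambda c,p:cv2.undistortPoints(np.array(p,float).reshape(1,1,2),np.array(c['camera_matrix']),np.array(c['distortion'])).reshape(2,1)
    X=cv2.triangulatePoints(P(s),P(t),u(s,us),u(t,ut));return (X[:3]/X[3]).ravel()
E
python3 - <<'E'
from h import *
s=load('scene','0');t=load('top','0')
print('shade',tri(s,(237.8,194.5),t,(268,202.1)),plane(t,(268,202.1),.08),plane(s,(237.8,194.5),.08))
print('port',tri(s,(286.3,152.2),t,(210.8,192.1)),plane(t,(210.8,192.1),.083),plane(s,(286.3,152.2),.083),'box',plane(t,(211.3,193),.045))
im=cv2.cvtColor(t['image'],cv2.COLOR_RGB2GRAY);
roi=np.zeros_like(im);roi[155:240,290:375]=1
print(im[178,345],im[200,345],im[172,310],im[150,350])
print(im[160:235:3,295:372:3])
E
```

```text
shade [ 0.53169535 -0.03548399  0.07515784] [[ 0.52912127 -0.03719111  0.08      ]] [[ 0.53615944 -0.03673734  0.08      ]]
port [0.56463603 0.19065921 0.08059189] [[0.56239318 0.18898219 0.083     ]] [[0.56750464 0.19016959 0.083     ]] box [[0.56405012 0.1904452  0.045     ]]
99 160 89 160
[[ 71  63  57 162 159 159 160 160 158 159 159 160 159 159 159 159 160 159
  160 159 159 159 160 159 159 159]
 [160 160 159 158 159 159 152 149 161 160 160 160 159 159 159 160 159 159
  159 159 159 159 160 160 159 159]
 [160 159 159 158 159 158 128  95  96 120 158 160 159 159 159 160 158 159
  159 158 160 159 158 159 159 159]
 [159 159 159 159 157 152 133  99 100  99  97 100 137 159 161 159 159 159
  159 160 160 159 159 158 159 159]
 [159 159 159 159 156  89 126 102 101  91 125 104 110  99 106 140 160 160
  159 160 159 159 159 159 159 159]
 [159 160 160 157 160 106 104 104  81 145  44  27 127 101 101 100  98 107
  145 161 160 159 159 159 159 160]
 [159 159 160 158 144 143 103 104  89 130  10  26  14 103  99 101  99  98
   98  95 111 154 161 160 159 159]
 [159 159 158 159  82 128 105 105  96 135   
[... 1218 characters left out ...]
07 161 110
  162 139 158 158 159 161 160 159]
 [159 160 162 158  98  56  75 143 163 162 161 108 163 103 162 131 158 153
  139 161 158 159 159 159 159 160]
 [160 159 159 159 161 161 146  86  49  78 156 163 161 160 144 160 116 163
  102 160 159 159 158 159 159 160]
 [159 160 159 159 160 160 160 161 161 131  72  53 111 157 161 160 123 161
  138 159 159 159 159 160 158 159]
 [159 159 159 159 159 161 159 159 159 158 161 161 124  69  55 120 161 161
  160 159 159 159 159 159 158 159]
 [159 160 159 160 159 159 159 160 159 159 159 159 159 162 154 106  54  63
  142 160 160 159 159 159 158 159]
 [159 159 160 159 160 159 160 159 159 159 159 159 159 159 159 159 162 150
   99  77 138 159 159 158 159 158]]
```

step_arm(
  steps=[1, 0, 0, 0, 6.6, 1, 0, 0, 0, 6.6, 1, 16, -25, 0, 0, 1, 32, -50, 0, 0, 1, 32, -50, 0, 0, 1, 32, -50, 0, 0, 1, 32, -50, 0, 0, 1, 32, -50, 0, 0, 1, 32, -50, 0, 0, 1, 32, -50, 0, 0, 1, 32, -50, 0, 0, 1, 32, -50, 0, 0],
  grip_force=12,
)

```text
time_s: 1.6
tool_pos: [0.4528, -0.1563, 0.4046]
tool_rot: [180.0, 0.0, -0.0]
force: [0.3, -1.3, 1.0]
grip_width: 0.087
grasp_force: 0.0
```

step_arm(
  steps=[1, 32, -50, 0, 0, 1, 32, -50, 0, 0, 1, 16, -21, 0, 0, 1, 0, 0, 40, 0, 1, 0, 0, 40, 0, 1, 0, 0, 20, 0, 1, 0, 0, 0, 0, 1, 0, 0, 0, 0],
)

```text
time_s: 2.6
tool_pos: [0.5328, -0.0372, 0.3056]
tool_rot: [180.0, -0.1, -0.0]
force: [-0.7, -0.5, 1.2]
grip_width: 0.087
grasp_force: 0.0
```

Run:
```python
from h import *
c=cap('scene','1');a=c['image'][120:240,170:310,::-1]
cv2.imwrite('pics/z2.png',cv2.resize(a,(700,600),interpolation=cv2.INTER_CUBIC))
print(proj(c,[[.5328,-.0372,z] for z in(.04,.08,.1236)]), [ (p-[170,120])*5 for p in proj(c,[[.5328,-.0372,.0],[.5328,-.0372,.08],[.5328,-.0372+.0435,.1236],[.5328,-.0372-.0435,.1236]])])
```

```text
[[237.57059965 202.75586536]
 [236.77093437 194.13747188]
 [235.85156129 184.20704778]] [array([341.65658553, 454.69083693]), array([333.85467183, 370.68735942]), array([372.32396003, 273.78869735]), array([284.38501969, 370.29521315])]
```

View pics/z2.png

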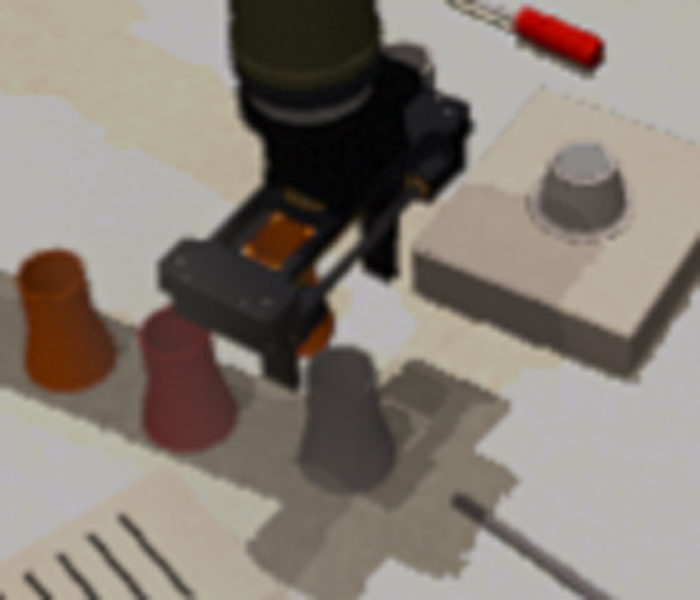

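The fingertips at (283,380) and (385,270) straddle the shade rim at (341,365), so alignment is good. I'll descend and grip.

step_arm(
  steps=[1, 1, 0, 25, 0, 1, 0, 0, 30, 0, 1, 0, 0, 24, 0, 1, 0, 0, 0, 0, 0.4, 0, 0, 0, 0, 0.4, 0, 0, 0, 0, 0.4, 0, 0, 0, 0, 0.4, 0, 0, 0, 0, 0.4, 0, 0, 0, 0, 0.4, 0, 0, 0, 0],
  grip_force=12,
)

```text
time_s: 3.9
tool_pos: [0.5335, -0.037, 0.2259]
tool_rot: [-180.0, -0.0, -0.0]
force: [-0.2, 0.5, 1.6]
grip_width: 0.0435
grasp_force: 12.0
```

step_arm(
  steps=[0.4, 0, 0, 0, 0, 0.4, 0, 0, 0, 0, 0.4, 0, 0, 0, 0, 0.4, 0, 0, 0, 0],
)

```text
time_s: 4.4
tool_pos: [0.5335, -0.0371, 0.2258]
tool_rot: [-180.0, -0.0, -0.0]
force: [-0.1, 1.0, 1.7]
grip_width: 0.0438
grasp_force: 12.0
```

step_arm(
  steps=[0.4, 0, 0, -15, 0, 0.4, 0, 0, -35, 0, 0.4, 0, 0, -35, 0, 0.4, 0, 0, -25, 0, 0.4, 4, -25, 0, 0, 0.4, 6, -45, 0, 0, 0.4, 6, -45, 0, 0, 0.4, 6, -45, 0, 0, 0.4, 6, -40, 0, 0, 0.4, 4, -26, 0, 0, 0.4, 0, 0, 0, 0, 0.4, 0, 0, 0, 0],
)

```text
time_s: 5.9
tool_pos: [0.5656, 0.1876, 0.3358]
tool_rot: [179.9, 0.0, -0.1]
force: [-0.3, 0.0, -1.1]
grip_width: 0.0433
grasp_force: 12.0
```

Run:
```python
from h import *
c=cap('scene','2');a=c['image'][80:200,230:370,::-1]
A=cv2.resize(a,(700,600),interpolation=cv2.INTER_CUBIC)
t=cap('top','2')
p=env.get_obs()['tool_pos'];print(p,env.get_obs()['grip_width'])
cv2.imwrite('pics/z3.png',A)
```

```text
[0.56578836 0.18703383 0.33575149] 0.04308394670297237
```

View pics/z3.png

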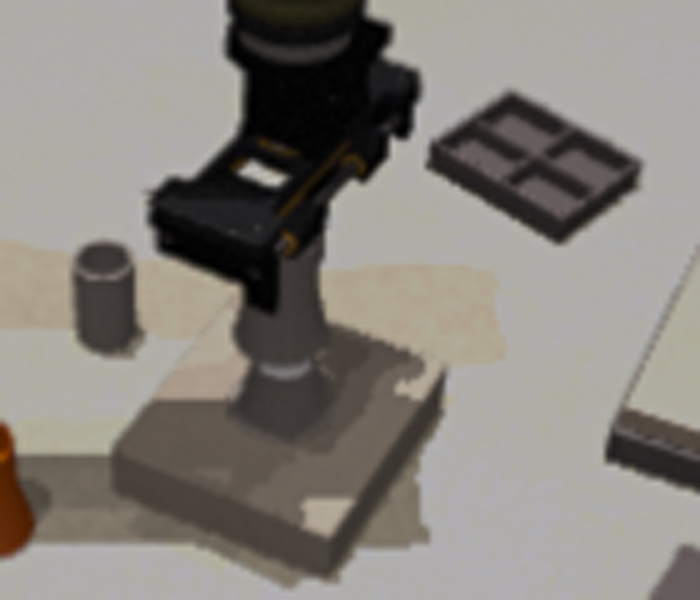

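The shade hangs straight above the port: foot edges at (235,335) and (328,340), port below at about (284,405). Next I'll check the axis offset numerically.

Run:
```python
from h import *
c=load('scene','2');C=load('scene','0');k=lambda p:(p-[230,80])*5
# predicted silhouettes, TCP axis at (.5658,.187) vs port estimate
def ring(x,y,z,r):
    a=np.linspace(0,2*np.pi,200);p=k(proj(c,np.c_[x+r*np.cos(a),y+r*np.sin(a),0*a+z]));return p[:,0].min().round(1),p[:,0].max().round(1),p[:,1].min().round(1),p[:,1].max().round(1)
print('foot',ring(.5658,.187,.110,.031),'collar',ring(.5658,.187,.15,.022))
for q in((.5645,.190),(.5625,.189),(.5675,.190)):print('port',q,ring(*q,.083,.021),ring(*q,.045,.030))
g=cv2.cvtColor(c['image'],cv2.COLOR_RGB2GRAY)
print(g[140:170:2,272:304])
g=cv2.cvtColor(C['image'],cv2.COLOR_RGB2GRAY);print(g[144:168:2,272:304])
```

```text
foot (np.float64(228.9), np.float64(327.4), np.float64(298.8), np.float64(365.8)) collar (np.float64(244.6), np.float64(316.2), np.float64(260.2), np.float64(307.7))
port (0.5645, 0.19) (np.float64(244.6), np.float64(310.1), np.float64(337.1), np.float64(382.3)) (np.float64(229.6), np.float64(321.1), np.float64(369.9), np.float64(434.4))
port (0.5625, 0.189) (np.float64(241.1), np.float64(306.6), np.float64(336.9), np.float64(382.0)) (np.float64(226.2), np.float64(317.7), np.float64(369.7), np.float64(434.1))
port (0.5675, 0.19) (np.float64(248.6), np.float64(314.2), np.float64(338.8), np.float64(384.0)) (np.float64(233.5), np.float64(325.1), np.float64(371.6), np.float64(436.1))
[[168 168 165 153 151 148  87  31   8   4   4   3   4  27  55  60  60  58
   57  55  51  54 105 159 168 168 166 167 165 165 165 166]
 [167 160 165 169 167 113  62  52  53  47  37  25  22  44  58  61  60  58
   57  57  55  50  75 154 167 167 168 167 165 165 166 167]
 [159 167 170 169 140  82  52  53  57  58  60  60  59  61  60  61  60  59
   58  57  56  52  55 100 129 138 154 162 164 167 168 167]
 [167 169 17
[... 2481 characters left out ...]
4 158 159 159 158 159 159 158 159]
 [160 160 159 147 146 125  91  77  78  79  80  79  80  78  77  76  76  74
   72  70  66  62  70 136 150 159 160 160 160 160 160 161]
 [161 161 159 132 140 121  88  79  79  79  79  81  80  80  78  76  75  75
   73  71  68  63  65 116 146 156 159 159 159 160 161 161]
 [161 161 160 143 138 132 103  83  79  80  80  80  80  78  77  78  75  74
   72  71  67  66  90 139 148 158 160 161 160 159 160 160]
 [161 161 161 160 146 145 144 130 106  90  82  78  78  79  77  76  75  74
   70  70  82 114 143 147 155 160 160 159 160 161 161 161]
 [161 161 162 162 163 161 146 134 147 146 133 119 115 114 108 104 110 120
  123 135 133 129 139 154 160 161 161 160 160 159 159 160]]
```

step_arm(
  steps=[0.4, 0.5, -2.5, 0, 0, 0.4, 0, 0, 15, 0, 0.4, 0, 0, 15, 0, 0.4, 0, 0, 8, 0, 0.4, 0, 0, 4, 0, 0.4, 0, 0, 0, 0, 0.4, 0, 0, 0, 0],
)

```text
time_s: 6.88
tool_pos: [0.5662, 0.1915, 0.2942]
tool_rot: [-180.0, -0.0, -0.0]
force: [0.2, 0.2, -1.2]
grip_width: 0.0433
grasp_force: 12.0
```

step_arm(
  steps=[0.4, 0, 0, 2, 0, 0.4, 0, 0, 2, 0, 0.4, 0, 0, 0, 0, 0.4, 0, 0, 0, 0],
)

```text
time_s: 7.38
tool_pos: [0.566, 0.1915, 0.2897]
tool_rot: [-180.0, 0.0, -0.0]
force: [0.3, 0.3, -0.8]
grip_width: 0.0434
grasp_force: 12.0
```

step_arm(
  steps=[0.4, 0, 0, 2, 0, 0.4, 0, 0, 2, 0, 0.4, 0, 0, 0, 0, 0.4, 0, 0, 0, 0],
)

```text
time_s: 7.88
tool_pos: [0.566, 0.192, 0.2858]
tool_rot: [-179.9, -0.0, -0.0]
force: [0.3, 3.7, 0.5]
grip_width: 0.0434
grasp_force: 12.0
```

Contact is 6 mm above rest with a sideways push towards +y, so I'll comply in that direction.

step_arm(
  steps=[0.4, 0, -1.3, 0, 0, 0.4, 0, 0, 0, 0, 0.4, 0, 0, 0, 0],
)

```text
time_s: 8.25
tool_pos: [0.5661, 0.1924, 0.2857]
tool_rot: [180.0, 0.0, -0.0]
force: [0.1, 1.5, 1.1]
grip_width: 0.0434
grasp_force: 12.0
```

step_arm(
  steps=[0.4, 0, 0, 1.5, 0, 0.4, 0, 0, 0, 0, 0.4, 0, 0, 0, 0],
)

```text
time_s: 8.62
tool_pos: [0.566, 0.1927, 0.2841]
tool_rot: [-180.0, 0.0, -0.0]
force: [0.7, 1.5, 0.3]
grip_width: 0.0437
grasp_force: 12.0
```

step_arm(
  steps=[0.4, 0, -0.5, 1.2, 0, 0.4, 0, 0, 0, 0, 0.4, 0, 0, 0, 0],
)

```text
time_s: 9.0
tool_pos: [0.566, 0.1931, 0.2828]
tool_rot: [180.0, 0.0, -0.0]
force: [0.1, 1.3, -0.4]
grip_width: 0.0432
grasp_force: 12.0
```

step_arm(
  steps=[0.4, 0, 0, 1.2, 0, 0.4, 0, 0, 0, 0, 0.4, 0, 0, 0, 0],
)

```text
time_s: 9.38
tool_pos: [0.566, 0.1932, 0.2818]
tool_rot: [-180.0, 0.0, -0.0]
force: [-0.0, 1.7, 0.7]
grip_width: 0.0434
grasp_force: 12.0
```

step_arm(
  steps=[0.4, 0, -0.3, 1, 0, 0.4, 0, 0, 0, 0, 0.52, 0, 0, 0, 0, 0.54, 0, 0, 0, 0, 0.6, 0, 0, 0, 0, 0.75, 0, 0, 0, 0, 0.9, 0, 0, 0, 0, 1, 0, 0, 0, 0, 1, 0, 0, 0, 0],
  grip_force=4,
)

```text
time_s: 10.5
tool_pos: [0.566, 0.1934, 0.2808]
tool_rot: [180.0, -0.0, -0.0]
force: [0.5, -0.8, 0.2]
grip_width: 0.0828
grasp_force: 0.0
```

step_arm(
  steps=[1, 0, 0, -15, 0, 1, 0, 0, -40, 0, 1, 0, 0, -50, 0, 1, 0, 0, -50, 0, 1, 0, 0, -30, 0, 1, 0, 40, 0, 0, 1, 0, 60, 0, 0, 1, 0, 60, 0, 0, 1, 0, 60, 0, 0],
)

```text
time_s: 11.62
tool_pos: [0.5655, -0.028, 0.4673]
tool_rot: [180.0, -0.1, 0.0]
force: [0.9, 0.1, 0.2]
grip_width: 0.087
grasp_force: 0.0
```

Run:
```python
from h import *
c=cap('scene','3');t=cap('top','3')
a=cv2.resize(c['image'][105:185,245:325,::-1],(400,400),interpolation=cv2.INTER_CUBIC)
b=cv2.resize(t['image'][152:232,171:251,::-1],(400,400),interpolation=cv2.INTER_CUBIC)
cv2.imwrite('pics/z4.png',np.hstack([a,b]))
```

```text
(no output)
```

View pics/z4.png

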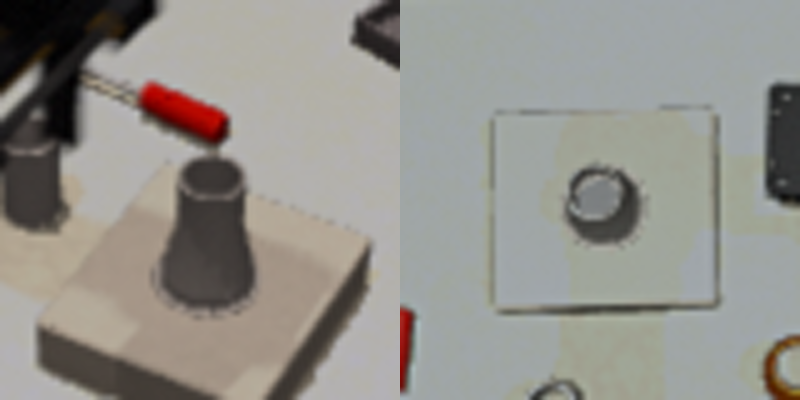

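The shade is seated upright and centred on the port: scene rim at (212,178), foot ring at (205,290). Next is a closer look at the selector.

Run:
```python
from h import *
c=load('scene','0');t=load('top','0')
f=lambda im,u,v,r:cv2.convertScaleAbs(cv2.resize(im['image'][v-r:v+r,u-r:u+r,::-1],(400,400),interpolation=cv2.INTER_CUBIC),alpha=1.6,beta=10)
cv2.imwrite('pics/z5.png',np.hstack([f(c,190,292,40),f(t,345,186,25)]))
```

```text
(no output)
```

View pics/z5.png

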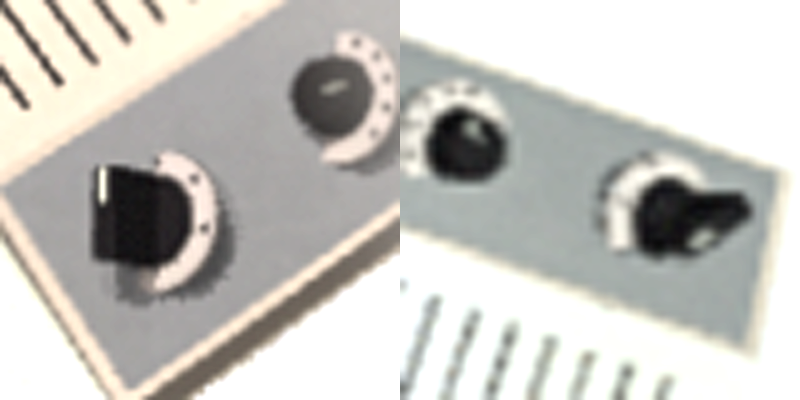

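The scene panel shows the bar's left long side at x≈92 with the white line at its upper end (102,168–203), and the skirt centre near (147,218). The top panel shows the skirt at (677,216) and the bar running from (750,205) to (700,240). I'll triangulate the corners and bar ends.

Run:
```python
from h import *
s=load('scene','0');t=load('top','0')
S=lambda x,y:(150+(x+.5)/5-.5,252+(y+.5)/5-.5); T=lambda x,y:(320+(x-400+.5)/8-.5,161+(y+.5)/8-.5)
for n,a,b in[('white',S(102,185),T(705,238)),('skirt',S(147,218),T(677,216)),('dim',S(330,95),T(465,145)),('farend',S(105,255),T(747,208)),('cornerbackpanelR',S(2,186),T(752,350)),('cornerfrontR',S(125,395),T(787,170))]:
    X=tri(s,a,t,b);print(n,X.round(4),(proj(s,X)[0]-a).round(1),(proj(t,X)[0]-b).round(1))
p=np.array([.6,-.37,.08])
for n,c in(('s',s),('t',t)):
    R=np.array(c['R']);C=-R.T@np.array(c['t']);d=C-p;print(n,d/np.linalg.norm(d))
```

```text
white [ 0.5821 -0.3842  0.1095] [-0.7  0.2] [-0.4 -0.3]
skirt [ 0.5973 -0.3771  0.0793] [-0.7  0.1] [-0.3 -0.3]
dim [ 0.6304 -0.2724  0.0753] [-0.4  0.1] [-0.2 -0.2]
farend [ 0.6001 -0.4078  0.0959] [-1.   0.2] [-0.5 -0.4]
cornerbackpanelR [ 0.5313 -0.4087  0.093 ] [-1.8  0.4] [-0.9 -0.7]
cornerfrontR [ 0.6291 -0.4429  0.0376] [-0.7  0.1] [-0.3 -0.3]
s [ 0.40730836 -0.25024238  0.87833857]
t [-0.1534161   0.2052382   0.96661305]
```

Run:
```python
from h import *
s=load('scene','0');t=load('top','0')
ex=np.array([.944,-.33,0]);ey=np.array([.33,.944,0])/1.0
n=.5*ex+np.array([0,0,.866]); d=-.866*ex+np.array([0,0,.5]) # d up-slope
base=np.array([.5995,-.364,.0635])
a=np.linspace(0,2*np.pi,60)
circ=lambda c,r,h:c+h*n+r*np.outer(np.cos(a),d)+r*np.outer(np.sin(a),ey)
def draw(c,u,v,r,M,w):
    k=w/(2*r);im=cv2.convertScaleAbs(cv2.resize(c['image'][v-r:v+r,u-r:u+r,::-1],(w,w),interpolation=cv2.INTER_CUBIC),alpha=1.6,beta=10)
    for P,col in M:
        p=((proj(c,P)-[u-r,v-r]+.5)*k-.5);cv2.polylines(im,[np.round(p).astype(int)],False,col,1)
    return im
dm=base+.110*ey
M=[(circ(base,.034,0),(0,0,255)),(circ(base,.023,.008),(0,200,0)),(circ(dm,.034,0),(0,0,255)),(circ(dm,.017,.022),(0,200,0)),
 (np.array([base,base+.044*n]),(255,0,255)),
 (np.array([base+x*d+y*ey for x,y in((-.0635,-.065),(.0635,-.065),(.0635,.175),(-.0635,.175),(-.0635,-.065))]),(255,0,0))]
cv2.imwrite('pics/z6.png',np.hstack([draw(s,195,285,45,M,400),draw(t,340,184,30,M,400)]))
```

```text
(no output)
```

View pics/z6.png

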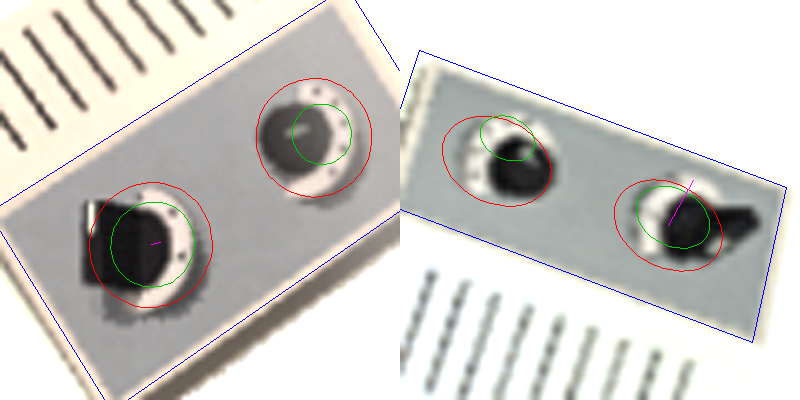

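The outline fits the panel, but the knob silhouette leans towards -y in both views. I'll check the slope direction at all the console corners.

Run:
```python
from h import *
s=load('scene','0');t=load('top','0');k=.64
for n,a,b in[('FL',(393,434),(490,257)),('FR',(277,514),(575,290)),('BR',(200,408),(554,362)),('BL',(317,337),(465,332)),('midR',(237,440),(568,326)),('midL',(353,376),(481,290))]:
    a=np.array(a)*k;b=np.array(b)*k;X=tri(s,a,t,b);print(n,X.round(4),(proj(s,X)[0]-a).round(1),(proj(t,X)[0]-b).round(1))
f=lambda im,u,v,r,w:cv2.convertScaleAbs(cv2.resize(im['image'][v-r[1]:v+r[1],u-r[0]:u+r[0],::-1],w,interpolation=cv2.INTER_CUBIC),alpha=1.5,beta=10)
cv2.imwrite('pics/z7.png',np.vstack([f(s,190,275,(70,65),(640,594))]))
```

```text
FL [ 0.6995 -0.2201  0.0237] [-1.5  0.3] [-0.7 -0.7]
FR [ 0.6209 -0.4395  0.025 ] [-4.   0.8] [-1.9 -1.6]
BR [ 0.4226 -0.3772  0.0803] [-0.9  0.2] [-0.5 -0.4]
BL [ 0.4934 -0.1528  0.0757] [-0.9  0.2] [-0.5 -0.5]
midR [ 0.519  -0.3998  0.0996] [-5.3  1. ] [-2.7 -2.2]
midL [ 0.601  -0.1906  0.0836] [-1.3  0.3] [-0.6 -0.7]
```

View pics/z7.png

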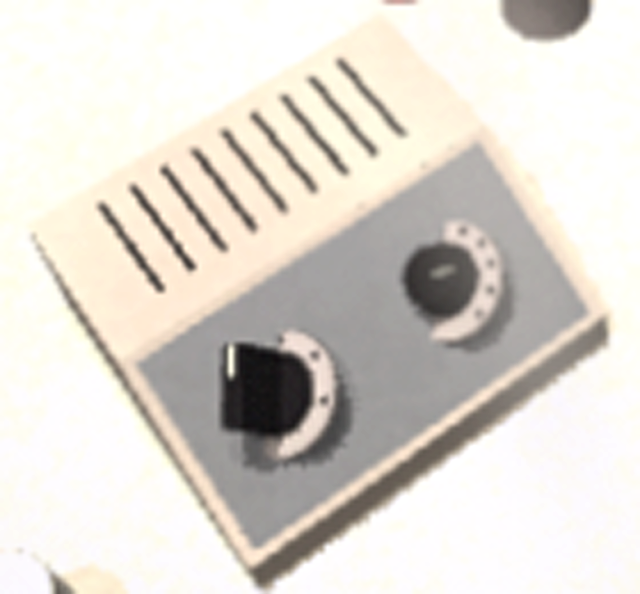

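The shadows and crescents show that the knob axes lean 30° towards -y, sideways along the panel rather than down the visible slope. The bar points up-left, and its middle position is along the lean's uphill direction (+y). Plan: push the pointing end towards +x with closed fingertips until the force shows the click.

step_arm(
  steps=[0, 0, 26, 0, 0, 0, -4, 50, 0, 0, 0, -4, 50, 0, 0, 0, -4, 50, 0, 0, 0, -4, 50, 0, 0, 0, -4, 50, 0, 0, 0, 0, 45, 0, 0, 0, 0, 25, 0, 0, 0, 0, 0, 40, 0, 0, 0, 0, 40, 0, 0, 0, 0, 30, 0, 0, 0, 0, 0, 0],
)

```text
time_s: 13.22
tool_pos: [0.5451, -0.3721, 0.354]
tool_rot: [-179.8, 0.2, -0.0]
force: [-0.1, 1.1, 0.9]
grip_width: 0.0009
grasp_force: 0.0
```

Run:
```python
from h import *
c=cap('scene','4');p=env.get_obs()['tool_pos'];print(p,env.get_obs()['force'])
k=8
im=cv2.convertScaleAbs(cv2.resize(c['image'][240:310,140:230,::-1],(720,560),interpolation=cv2.INTER_CUBIC),alpha=1.5,beta=10)
q=[p-[0,0,.182],[.560,-.374,.1],[.591,-.387,.094],[.588,-.392,.104],[.576,-.375,.111]]
for x in q:
    u=(proj(c,x)[0]-[140,240]+.5)*8;print(u.round());cv2.circle(im,tuple(int(v) for v in u),3,(0,0,255),-1)
cv2.imwrite('pics/z8.png',im)
```

```text
[ 0.54576371 -0.37232202  0.35621237] [-0.37779213  0.03743546  1.04322974]
[126. 196.]
[212. 347.]
[265. 440.]
[240. 432.]
[242. 358.]
```

View pics/z8.png

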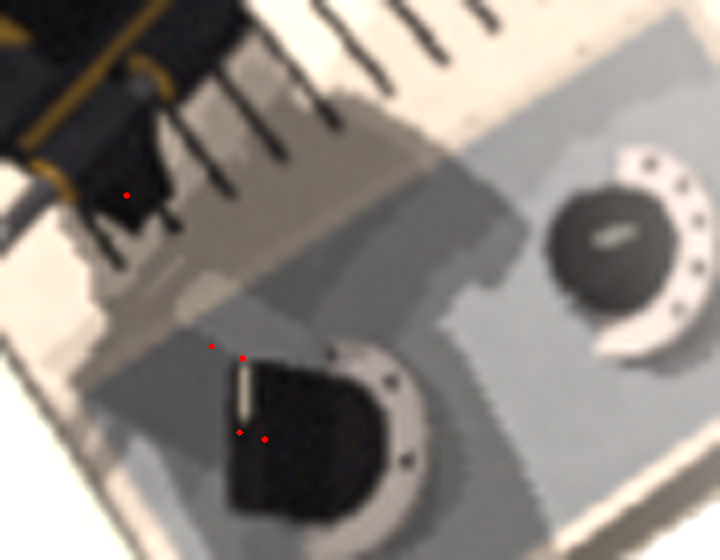

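The fingertip at (126,205) and the bar's pointing end at (243,360) both match my estimates. I'll descend and then push in small steps.

step_arm(
  steps=[0, -1, 2, 30, 0, 0, 0, 0, 30, 0, 0, 0, 0, 15, 0, 0, 0, 0, 0, 0, 0, 0, 0, 0, 0],
)

```text
time_s: 13.9
tool_pos: [0.5454, -0.3748, 0.2828]
tool_rot: [179.9, -0.1, -0.0]
force: [0.5, 0.3, -0.1]
grip_width: 0.0006
grasp_force: 0.0
```

step_arm(
  steps=[0, 4, 0, 0, 0, 0, 4, 0, 0, 0, 0, 2, 0, 0, 0, 0, 2, 0, 0, 0, 0, 0, 0, 0, 0],
)

```text
time_s: 14.52
tool_pos: [0.5568, -0.3745, 0.2808]
tool_rot: [-180.0, 0.0, -0.0]
force: [-0.6, 0.8, 0.2]
grip_width: 0.0004
grasp_force: 0.0
```

step_arm(
  steps=[0, 2, 0, 0, 0, 0, 0, 0, 0, 0, 0, 2, 0, 0, 0, 0, 0, 0, 0, 0],
)

```text
time_s: 15.02
tool_pos: [0.5608, -0.3745, 0.2809]
tool_rot: [180.0, -0.0, -0.0]
force: [-0.3, -0.1, -0.0]
grip_width: 0.0003
grasp_force: 0.0
```

step_arm(
  steps=[0, 2, 0, 0, 0, 0, 0, 0, 0, 0],
)

```text
time_s: 15.28
tool_pos: [0.5628, -0.3745, 0.2808]
tool_rot: [180.0, 0.0, -0.0]
force: [-0.4, -0.5, 0.2]
grip_width: 0.0005
grasp_force: 0.1
```

step_arm(
  steps=[0, 2, 0, 0, 0, 0, 0, 0, 0, 0],
)

```text
time_s: 15.52
tool_pos: [0.5641, -0.3748, 0.2807]
tool_rot: [-180.0, 0.1, -0.1]
force: [-3.7, 0.7, 1.6]
grip_width: 0.0006
grasp_force: 1.8
```

Contact at x≈0.563, as predicted. Pushing on.

step_arm(
  steps=[0, 2, 0, 0, 0, 0, 0, 0, 0, 0],
)

```text
time_s: 15.78
tool_pos: [0.5651, -0.3749, 0.2807]
tool_rot: [-180.0, 0.3, -0.1]
force: [-7.1, 1.3, 5.1]
grip_width: 0.0003
grasp_force: 3.8
```

step_arm(
  steps=[0, 2, 0, 0, 0, 0, 0, 0, 0, 0],
)

```text
time_s: 16.02
tool_pos: [0.5662, -0.375, 0.2807]
tool_rot: [-179.9, 0.5, -0.1]
force: [-12.4, 2.1, 7.5]
grip_width: 0.0005
grasp_force: 5.7
```

step_arm(
  steps=[0, 1.5, 0, 0, 0, 0, 0, 0, 0, 0],
)

```text
time_s: 16.27
tool_pos: [0.5669, -0.375, 0.2808]
tool_rot: [-179.9, 0.6, -0.1]
force: [-15.5, 3.5, 9.2]
grip_width: 0.0001
grasp_force: 7.1
```

step_arm(
  steps=[0, 1.5, 0, 0, 0, 0, 0, 0, 0, 0],
)

```text
time_s: 16.52
tool_pos: [0.5677, -0.3751, 0.2808]
tool_rot: [-179.9, 0.7, -0.1]
force: [-17.6, 3.6, 10.3]
grip_width: 0.0007
grasp_force: 8.6
```

step_arm(
  steps=[0, 1.5, 0, 0, 0, 0, 0, 0, 0, 0],
)

```text
time_s: 16.77
tool_pos: [0.5685, -0.3751, 0.2808]
tool_rot: [-179.9, 0.9, -0.2]
force: [-20.0, 5.0, 13.9]
grip_width: 0.0006
grasp_force: 10.0
```

step_arm(
  steps=[0, 1.5, 0, 0, 0, 0, 0, 0, 0, 0],
)

```text
time_s: 17.02
tool_pos: [0.5693, -0.3751, 0.281]
tool_rot: [-179.8, 1.0, -0.2]
force: [-22.7, 6.8, 15.8]
grip_width: 0.0005
grasp_force: 11.4
```

Force is still rising, so I'll check numerically whether the bar is turning.

Run:
```python
from h import *
np.set_printoptions(linewidth=250)
c=cap('scene','5');b=load('scene','4')
for q in(b,c):print(cv2.cvtColor(q['image'],cv2.COLOR_RGB2GRAY)[276:306,160:196])
```

```text
[[ 65  65  68 ...  64  71  72]
 [ 65  65  83 ...  69  72  73]
 [ 64  68  88 ...  72  72  74]
 ...
 [105 104  94 ...  47  51  57]
 [108 107 106 ...  48  56  61]
 [116 109 108 ...  50  59  68]]
[[10 10 34 ... 50 51 52]
 [13 28 40 ... 52 56 57]
 [29 39 27 ... 53 58 58]
 ...
 [87 87 88 ... 46 51 56]
 [87 87 86 ... 49 56 62]
 [93 86 85 ... 49 59 68]]
```

Run:
```python
from h import *
for n in '45':
  for r in cv2.cvtColor(load('scene',n)['image'],cv2.COLOR_RGB2GRAY)[276:308,160:192]:print(''.join('%4d'%v for v in r))
  print()
```

```text
65  65  68  83  88  89  90  91  87  77  63  52  50  50  49  50  49  50  50  50  53  57  59  59  58  58  58  58  58  59  59  57
  65  65  83  88  91  91  90  83  73  66  64  62  58  51  49  49  50  50  50  52  56  59  59  60  59  58  58  59  59  59  59  59
  64  68  88  90  90  89  78  67  65  63  64  65  63  58  50  50  50  50  50  52  59  60  59  59  58  58  57  58  58  58  59  62
  66  71  88  90  78  68  64  64  63  64  63  64  63  62  62  59  51  50  51  58  59  59  59  59  59  57  58  57  59  58  60  65
  70  71  72  75  66  63  63  62  64  63  64  64  63  63  64  63  62  59  53  58  59  58  59  59  59  57  58  57  57  57  61  67
  70  61  52  51  52  61  63  64  64  63  64  63  61  63  63  64  64  64  60  58  58  59  58  58  58  57  57  57  57  61  65  69
  62  51  48  48  49  50  53  63  64  63  63  63  63  62  62  63  64  64  62  58  58  62  68  66  65  61  57  56  57  63  69  71
  49  50  49  50  49  49  49  52  63  64  64  64  63  63  63  62  62  62  59  59  54  52  76  78  76  79  81  69  59  63  70  71
  48  49  49  49  49  50  49  49  51  51  62  62  62  62  63  61  62  
[... 6454 characters left out ...]
  7   5   7  10   9  10  12  34  69  98 100 100  96  79
  87  87  88  85  73  55  47  43  28  18  15  13   9   4   5   6   5   5   5   5   6  10   8  14  33  70  98 101 100  97  88  61
  87  87  86  86  86  63  49  48  42  38  33  32  28  28  21  22  22  11  15   9  12  16  30  50  69  96 100 100  99  92  70  55
  93  86  85  86  86  74  55  48  48  48  48  48  47  48  43  41  41  33  41  40  39  45  70  90  98 100 100  99  94  79  60  49
 106  89  85  85  87  85  63  49  47  47  47  49  48  48  49  48  48  51  64  65  67  79  97  99  98  99  98  94  80  58  51  47
 116  95  85  85  85  84  73  55  48  47  48  47  48  50  48  49  48  53  66  67  73  96  99  99  98  98  92  77  56  49  48  49
```

Friction is holding the contact because the corner has to move up and towards +y as it turns. I'll follow that arc.

step_arm(
  steps=[0, -1, -0.5, -1, 0, 0, 0, 0, 0, 0, 0, 0, -0.5, -1, 0, 0, 0, 0, 0, 0],
)

```text
time_s: 17.58
tool_pos: [0.5693, -0.374, 0.2818]
tool_rot: [-179.8, 0.8, -0.2]
force: [-16.7, 3.8, 8.9]
grip_width: 0.0005
grasp_force: 8.4
```

step_arm(
  steps=[0, 0, -0.5, -1, 0, 0, 0, 0, 0, 0, 0, 0, -0.5, -1, 0, 0, 0, 0, 0, 0],
)

```text
time_s: 18.08
tool_pos: [0.57, -0.3729, 0.2828]
tool_rot: [-179.8, 0.7, -0.1]
force: [-12.5, 2.1, 2.4]
grip_width: 0.0005
grasp_force: 6.0
```

step_arm(
  steps=[0, 1.5, -0.6, -0.7, 0, 0, 0, 0, 0, 0],
)

```text
time_s: 18.32
tool_pos: [0.5728, -0.3718, 0.284]
tool_rot: [-179.8, 0.5, -0.1]
force: [-5.1, 2.5, 2.2]
grip_width: 0.0007
grasp_force: 2.5
```

step_arm(
  steps=[0, 1.5, -0.6, -0.7, 0, 0, 0, 0, 0, 0],
)

```text
time_s: 18.58
tool_pos: [0.5768, -0.3711, 0.2859]
tool_rot: [-180.0, 0.0, -0.0]
force: [-2.8, 0.1, -2.0]
grip_width: 0.0002
grasp_force: 1.2
```

step_arm(
  steps=[0, 1.5, -0.5, -0.7, 0, 0, 0, 0, 0, 0],
)

```text
time_s: 18.82
tool_pos: [0.5774, -0.3711, 0.286]
tool_rot: [-180.0, 0.2, -0.1]
force: [-4.7, -0.0, -1.9]
grip_width: 0.0006
grasp_force: 2.3
```

The force collapsed, so it probably clicked over. I'll back off and check.

step_arm(
  steps=[0, -4, 0, 0, 0, 0, -8, 0, 0, 0, 0, -8, 0, -5, 0, 0, 0, 0, -40, 0, 0, 0, 0, -40, 0, 0, -30, 30, -20, 0, 0, -40, 40, 0, 0, 0, 0, 0, 0, 0],
)

```text
time_s: 19.82
tool_pos: [0.4831, -0.4464, 0.3931]
tool_rot: [179.7, 0.1, -0.6]
force: [-0.6, 0.7, -1.1]
grip_width: 0.0006
grasp_force: 0.0
```

Run:
```python
from h import *
c=cap('scene','6');t=cap('top','6')
for r in cv2.cvtColor(c['image'],cv2.COLOR_RGB2GRAY)[276:312,158:192]:print(''.join('%4d'%v for v in r))
ex=np.array([.944,-.33,0]);u=np.array([.286,.8175,.5]);T=np.array([.588,-.392,.104])
for th in(0,.3,.6,.9,1.2):
    a=th-.9;d=np.sin(a)*ex+np.cos(a)*u
    print(th,(proj(c,[T-.022*d,T+.005*d,T+.022*d])-[158,276]).round(1).tolist())
```

```text
74  76  77  91  94  96  97  97  97 104 130 130 115 111 107 107 106 105 106 108 107 106 106 107 108 108 106 107 105 106 108 108 108 107
  79  88  94  95  96  97  97  99  97  94 111 111 108 107 107 107 106 105 107 108 107 106 107 107 107 107 107 105 105 106 107 108 108 107
  91  95  95  96  98  98  98  96  85  91 107 107 107 107 107 107 105 106 107 107 108 107 107 107 108 107 106 105 104 106 107 107 107 108
  94  95  97  98  98  98  85  73  73  91 106 107 106 107 106 106 105 107 107 107 107 107 107 108 108 107 106 105 105 105 106 107 107 107
  98  97  98  98  97  85  71  71  88 104 106 106 106 106 106 106 106 106 106 106 107 106 107 107 107 107 107 105 104 104 105 105 105 105
  98  98  97  84  71  69  71  89 106 108 106 106 106 106 105 105 105 106 106 106 107 105 107 107 106 107 107 105 102 104 105 105 105 105
  98  96  86  70  66  69  87  93 107 108 107 106 106 105 104 105 106 106 107 106 106 105 106 111 116 129 124 111 100 102 103 104 105 105
  88  84  75  67  67  73  97 106 108 108 107 107 107 106 105 105 106 106 105 106 106 105  98  97 144 151 149 147 138 113 101 101 103 105
  91  
[... 3355 characters left out ...]
103 116 145 150 151 150 149 150 136 125  93  60  43  45  50  53
  86 100 102  98  78  66  65  67  73  94 105 103  92  86  87  99 102 104 105 113 129 137 134 132 131 125  92  62  55  50  49  51  60  62
  79  95 102 101  87  72  67  66  67  89 102 105 104 102 102 103 103 104 104 106 104 114  96  89  83  65  56  50  55  62  62  63  69  81
  78  82  96 102  98  85  72  67  67  78  98 104 104 103 104 103 103 103 103 104 104 104  88  82  67  78  80  79  67  82  83  82  87 102
0 [[11.3, 27.0], [11.5, 15.4], [11.6, 8.3]]
0.3 [[9.0, 26.8], [12.0, 15.5], [13.9, 8.4]]
0.6 [[7.0, 25.8], [12.5, 15.7], [15.9, 9.3]]
0.9 [[5.4, 24.1], [12.8, 16.1], [17.5, 10.9]]
1.2 [[4.3, 21.8], [13.1, 16.6], [18.7, 13.2]]
```

The white line now runs from the bar centre to (17.5,11), exactly the 0.9 rad prediction. The arm is clear, so I'm handing in.

Run:
```python
from h import *
a=load('scene','3')['image'][120:175,262:305].astype(int);b=load('scene','6')['image'][120:175,262:305].astype(int);print(abs(a-b).mean())
print(env.sign_off())
```

```text
6.919943622269203
the job is handed in; nothing more can be done
None
```

The shade sits upright and released on the port, the selector reads about 0.9 rad (middle position) in the last camera image, and the job is handed in with the arm clear; the hand-in returned no verdict.

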